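Count three sole weights through the tray gate into the slot

ROBOT

A 6-joint arm with a two-finger parallel gripper is mounted at the origin on the work surface. World frame = base frame: x ahead of the robot, y to its left, z up, the work surface at z = 0. Lengths are in mm, angles in rad, forces in N, time in s.
With the tool pointing down it reaches from about 350 to 875 mm from the base axis. Payload 4.2 kg.
Tool frame: the origin (TCP) lies at the very end of the fingers, on their centre line; the grasp point (between the pads) lies 19 mm behind it; z points along the fingers, y is the line along which they close (so a half turn about z gives the same grasp; the last joint's range is limited). The gripper opens to 85 mm and grips with 20 to 120 N. Pads are 22 mm wide; open, the fingers measure 114 mm over their backs; the gripper's body (76 mm by 85 mm) begins 54 mm behind the grasp point. The pads swing forward as they close: fully open they stand 13 mm farther back than shut.
Start: joints at [-0.986, 0.385, 0.008, 0, -1.194, -0.259], TCP at [200.057, -592.095, 231.312] pointing down, gripper open.
Joint ranges: [-3.14, 3.14], [-1.21, 2.06], [-1.07, 1.41], [-3.16, 2.05], [-2.99, -0.16], [-3.1, 3.1]. Speed limits (rad/s): [2.79, 2.79, 3.14, 3.14, 3.14, 3.14].

INTERFACE

Orientations are given as a unit quaternion [x, y, z, w].
In Python, from bench import arm gives the robot as it stands.
- The arm moves only by the tool servo_tool, never from a script. Its argument "rows" is a list that holds one entry, the list of rows, each a list of 7 numbers: the finger opening in mm, from 0 to 85.4, then the shift along the tool's x, y, z in mm, then the turn, a rotation vector about the tool's x, y, z in rad. A call has 1 to 10 rows; each row is the pose to reach, as a shift and turn from the pose commanded when the call began, along the tool's axes at that moment; what a row does not reach only later rows make up. A row lasts 1/8 s, in which the tool goes at most 62.5 mm and 10.7 degrees, less where a joint would pass 70% of its speed; a pose out of reach is approached as far as the arm can. A call with a gripper value outside its range is refused whole. The fingers move at their own pace and stop on an object; the grip force is fixed at half the most. Time passes only in rows, so rows that repeat a pose let the fingers close. It gives the time, the measured TCP pose, the force, the opening and the grip force at its end, in the units of the state.
- arm.read_state(): the state, without advancing time (a new reading comes with each control period).
- arm.get_image(name): name is "side" or "top"; returns the picture (400x640x3 uint8, red, green, blue); there is no depth.
- arm.camera_params(name): a dict with "intrinsics" (3x3 intrinsics, pixels), "D" ([k1, k2, p1, p2, k3] as OpenCV has them; the pictures are not rectified), "R" (3x3) and "t" (3): a world point X has camera coordinates R X + t. Camera axes: x right, y down, z forward; pixel columns grow to the right and rows downward; lengths in mm; the calibration is good to about 2 mm. A picture is of the moment at which its call begins. camera_params takes no time and is no camera call.
- arm.job_done(): hands the job in; it is judged then, once.
The state is a dict: "clock": time; "joints": joint angles; "joint_vel": joint speeds; "joint_efforts": joint torques, N m; "position": TCP position; "ee_rot": TCP orientation; "contact_force": force on the tool from outside, world axes, zero at the start; "wrist_torque": the same for the moment, N m; "gripper_width": finger opening in mm; "grasp_force": force on a finger pad.
Only numpy, scipy, OpenCV 4.12 (cv2) and the standard library are available. Lean on these libraries where they do the work, as an engineer would, in place of code of your own. Each camera call takes 0.05 s, during which the arm holds its last target. There are 200 camera calls.

TASK

Count the three loose steel sole weights into the counting tray's collecting slot: with the fingertips, sweep them across the deck and through the gate between the fences, one at a time, so that each has dropped into the slot before the next follows. They are only to be slid, never lifted or carried. Leave the hosel adapter and the ferrule standing where they are on the deck, leave the rest of the bench undisturbed, and finish with the hand clear of everything.

Things in the scene. Friction and masses are not known exactly. Their poses are not given: they have to be found in the camera images.
- tray: Fixed counting tray of black steel sheet, 220 mm in its x by 242 mm in its y. Origin on the bench under it; x, y level, z up; yaw varies. Its flat grey deck is at z = 62 mm and spans x = -107 to 107, y = -130 to 60 mm, with 3 mm thick rims standing 12 mm above the deck at x = +-107 and y = -130 mm. On the +y side the deck ends in a sheer edge at y = 60 mm; beyond lies the slot.
- gate (a point): Middle of the gate, on the deck's edge at deck height: tray (0, 60, 62) mm; axes as the tray's, +y leads through the gate into the slot. The gate is a 34 mm wide gap, flush with the deck, in a wall 12 mm high and 3 mm thick. Two equally high, 3 mm thick straight fences converge on it, from tray (+-107, 10) mm at the side rims to its jambs at (+-17, 58) mm.
- slot (a point): Middle of the collecting slot's floor: tray (0, 83, 6) mm. The slot is an open-topped trough just past the gate, tray y = 60 to 106 mm, x = -107 to 107 mm, its floor 56 mm below the deck, its outer wall 12 mm higher than the deck. A weight pushed until its centre is a few mm past the deck's edge tips in by itself.
- weight0: Steel sole weight: a plain satin disc, 24 mm across, 9 mm thick, about 30 g, with a small dark star socket in its top, lying flat and loose on the deck; it slides with ordinary friction. Origin at the centre of its underside, z its axis. The three weights are alike.
- weight1: Steel sole weight: a plain satin disc, 24 mm across, 9 mm thick, about 30 g, with a small dark star socket in its top, lying flat and loose on the deck; it slides with ordinary friction. Origin at the centre of its underside, z its axis. The three weights are alike.
- weight2: Steel sole weight: a plain satin disc, 24 mm across, 9 mm thick, about 30 g, with a small dark star socket in its top, lying flat and loose on the deck; it slides with ordinary friction. Origin at the centre of its underside, z its axis. The three weights are alike.
- adapter: Satin steel driver hosel adapter standing upright on the deck: stepped round sleeve 16 mm across at its foot, 34 mm tall, loose and light. Origin at the centre of its underside, z up. Not to be moved.
- ferrule: Black plastic ferrule with two thin silver rings standing upright on the deck: tapered, 16 mm across at its foot, 25 mm tall, loose and light. Origin at the centre of its underside, z up. Not to be moved.
- grip_a: White rubber club grip lying on the bench along its x, 265 mm long, up to 31 mm across; origin beneath its middle. Bystander.
- grip_b: A second white rubber grip like the first. Bystander.
- offcut: Graphite shaft offcut lying on the bench along its x, 220 mm long, 15 mm across; origin beneath its middle. Bystander.
- torque_wrench: Black-handled torque wrench lying on the bench along its x, 190 mm long, 34 mm high at its knob; origin beneath its middle. Bystander.
- jar: Clear jar with a black cap standing on the bench, 60 mm across, 75 mm tall; origin at the centre of its underside. Bystander.

How it is judged (in metres and radians):
On the way, in this order (a step that is already met when the one before it is completed fails the run):
1. a first weight lies in the slot, alone (((y of weight0 in the frame of tray between 0.057 and 0.109 m and x of weight0 in the frame of tray between -0.11 and 0.11 m and z of weight0 in the frame of tray below 0.052 m) or (y of weight1 in the frame of tray between 0.057 and 0.109 m and x of weight1 in the frame of tray between -0.11 and 0.11 m and z of weight1 in the frame of tray below 0.052 m) or (y of weight2 in the frame of tray between 0.057 and 0.109 m and x of weight2 in the frame of tray between -0.11 and 0.11 m and z of weight2 in the frame of tray below 0.052 m))), for 0.2 s.
2. a second weight has followed it into the slot ((((y of weight0 in the frame of tray between 0.057 and 0.109 m and x of weight0 in the frame of tray between -0.11 and 0.11 m and z of weight0 in the frame of tray below 0.052 m) and (y of weight1 in the frame of tray between 0.057 and 0.109 m and x of weight1 in the frame of tray between -0.11 and 0.11 m and z of weight1 in the frame of tray below 0.052 m)) or ((y of weight0 in the frame of tray between 0.057 and 0.109 m and x of weight0 in the frame of tray between -0.11 and 0.11 m and z of weight0 in the frame of tray below 0.052 m) and (y of weight2 in the frame of tray between 0.057 and 0.109 m and x of weight2 in the frame of tray between -0.11 and 0.11 m and z of weight2 in the frame of tray below 0.052 m)) or ((y of weight1 in the frame of tray between 0.057 and 0.109 m and x of weight1 in the frame of tray between -0.11 and 0.11 m and z of weight1 in the frame of tray below 0.052 m) and (y of weight2 in the frame of tray between 0.057 and 0.109 m and x of weight2 in the frame of tray between -0.11 and 0.11 m and z of weight2 in the frame of tray below 0.052 m)))), for 0.2 s.
3. the third weight has followed (y of weight0 in the frame of tray between 0.057 and 0.109 m and x of weight0 in the frame of tray between -0.11 and 0.11 m and z of each of weight0, weight1, weight2 in the frame of tray below 0.052 m and y of weight1 in the frame of tray between 0.057 and 0.109 m and x of weight1 in the frame of tray between -0.11 and 0.11 m and y of weight2 in the frame of tray between 0.057 and 0.109 m and x of weight2 in the frame of tray between -0.11 and 0.11 m), for 0.2 s.
At the end, for the whole second after the job is handed in: All three weights lie at rest in the collecting slot (more than 10 mm below the deck, between the slot's walls), having dropped in one after another, and the adapter and the ferrule still stand upright on the deck within 15 mm of where they were (all of step 3 and linear speed of each of weight0, weight1, weight2 below 0.02 m/s and angle between each of adapter, ferrule's own z axis and vertical below 0.2 rad and distance of each of adapter, ferrule from where it was at the start of the episode below 0.015 m); the robot touches nothing.
It fails at once if a weight is lifted: its underside more than 10 mm above the deck (z of any of weight0, weight1, weight2 in the frame of tray above 0.072 m).
It fails at once if the adapter or the ferrule is tipped over, or moved more than 15 mm (distance of any of adapter, ferrule from where it was at the start of the episode above 0.015 m or angle between any of adapter, ferrule's own z axis and vertical above 0.35 rad).
It fails at once if another thing on the bench is moved more than 30 mm (distance of any of grip_a, grip_b, offcut, torque_wrench, jar from where it was at the start of the episode above 0.03 m).
It also fails if it takes over 64 s, if anything falls off the work surface, if the arm or the gripper's body presses on something with over 40 N, if the wrist force passes 120 N, or if a joint passes its speed limit or range.

## Working session

There is one attempt and no reset: what is moved stays moved. The work goes in short steps, Python scripts to look and compute and a tool call to move; the robot and the scene stay as the last step left them, time stands still between calls to the robot, and variables do not carry over. Pictures are saved under pics/ and viewed, at most 10 in all, crops included, and the job is handed in when it is done.

Besides the shell and the picture viewer there is one more tool, called after "Request:" by a JSON object that holds its "method" and its "body". servo_tool: Moves the arm, as the interface text tells. Its arguments: {"type":"object","properties":{"rows":{"type":"array"}},"required":["rows"]}

```bash
mkdir -p pics; python3 - <<'E'
from bench import arm
import cv2
for n in("top","side"):
    cv2.imwrite(f"pics/{n}0.png",arm.get_image(n)[:,:,::-1]); p=arm.camera_params(n); print(n,p)
print(arm.read_state())
E
```

```text
top {'intrinsics': array([[455.20069988,   0.        , 317.88005164],
       [  0.        , 455.20069988, 197.21825242],
       [  0.        ,   0.        ,   1.        ]]), 'D': array([-0.00011589,  0.        ,  0.        ,  0.        ,  0.        ]), 'R': array([[ 0.01349569, -0.99966464, -0.02210145],
       [-0.99837355, -0.01224724, -0.05567999],
       [ 0.05539064,  0.02281694, -0.99820402]]), 't': array([  40.2749251 ,  457.91896962, 1242.79279531])}
side {'intrinsics': array([[382.49381869,   0.        , 322.68585009],
       [  0.        , 382.49381869, 200.0935855 ],
       [  0.        ,   0.        ,   1.        ]]), 'D': array([-0.09533291,  0.        ,  0.        ,  0.        ,  0.        ]), 'R': array([[-0.98778081, -0.15541545, -0.01162325],
       [-0.11189551,  0.75913654, -0.64124185],
       [ 0.10848252, -0.6321058 , -0.7672508 ]]), 't': array([ 459.16939022,   85.81420725, 1303.31810363])}
{'clock': 0.1, 'joints': array([-9.86360898e-01,  3.85490412e-01,  6.76621628e-03, -4.16770395e-04,
       -1.19400846e+00, -2.58633767e-01]), 'joint_vel': array([-0.00075107, -0.00238027,  0.00318397,  0.00205101,  0.00060205,
       -0.00022231]), 'joint_efforts': array([-6.50512357e-04, -3.93318236e+01,  1.88928097e+01,  4.19792667e+00,
       -2.59213477e-03,  1.16199983e-07]), 'position': array([ 199.90831424, -591.61857512,  230.32864824]), 'ee_rot': array([-1.62105390e-01,  9.86772957e-01,  9.62666638e-04, -2.19398602e-04]), 'contact_force': array([ 0.42571251, -0.16737778,  0.17763774]), 'wrist_torque': array([-0.02855521, -0.00433308,  0.0231221 ]), 'grasp_force': 0.0, 'gripper_width': 84.99742973345373}
```

View pics/top0.png

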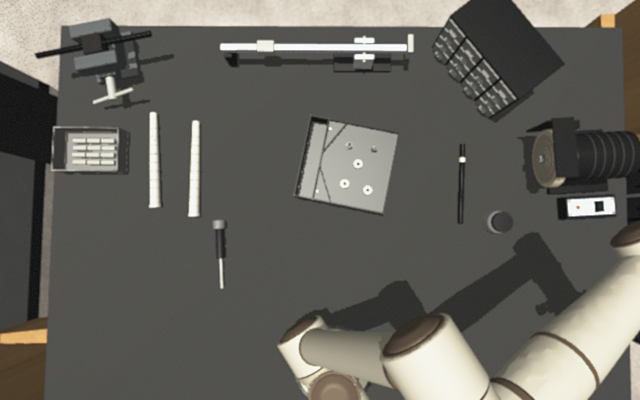

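View pics/side0.png

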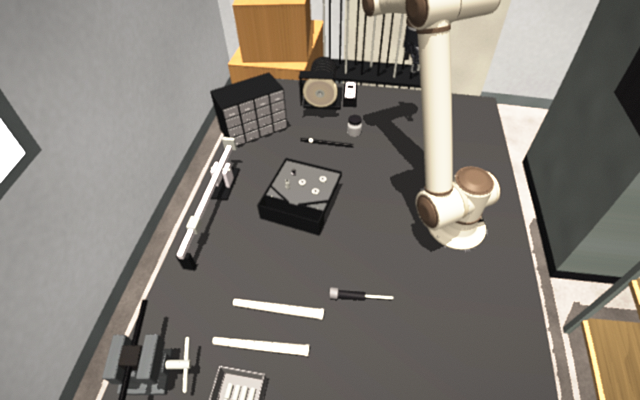

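The tray is at about (347,165) in the top picture, with its slot on the left (world +y). Three discs lie near (358,163), (345,183) and (367,189); the two standing parts are near (348,146) and (374,149). I'll enlarge this area.

```bash
python3 - <<'E'
import cv2
im=cv2.imread("pics/top0.png")[110:220,285:410]
cv2.imwrite("pics/top0c.png",cv2.resize(im,None,fx=5,fy=5,interpolation=cv2.INTER_CUBIC))
im=cv2.imread("pics/side0.png")[150:240,250:350]
cv2.imwrite("pics/side0c.png",cv2.resize(im,None,fx=6,fy=6,interpolation=cv2.INTER_CUBIC))
E
```

```text
(no output)
```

View pics/top0c.png

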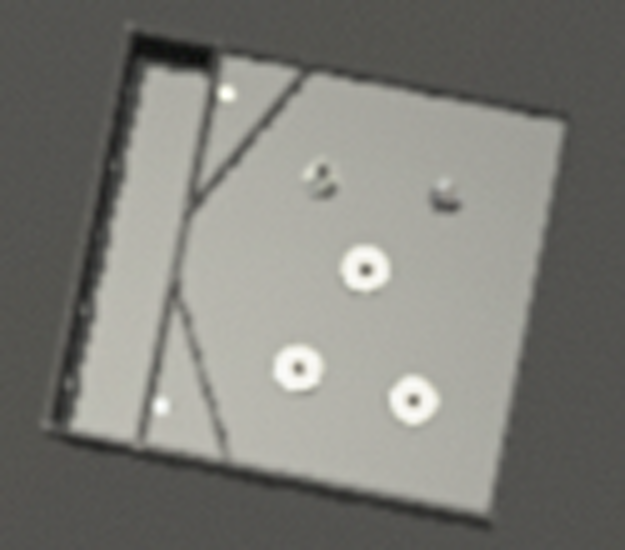

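View pics/side0c.png

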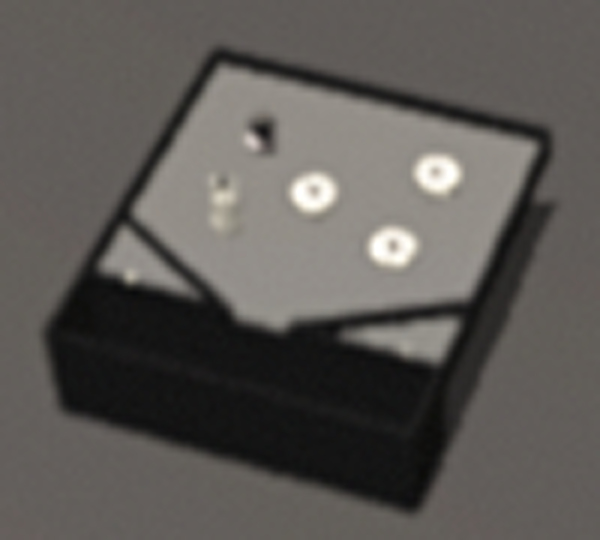

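```bash
cat > h.py <<'E'
import numpy as np, cv2
from bench import arm
from scipy.optimize import least_squares
P={n:arm.camera_params(n) for n in("top","side")}
def proj(n,X):
    p=P[n];return cv2.projectPoints(np.array(X,float).reshape(-1,1,3),cv2.Rodrigues(p["R"])[0],p["t"],p["intrinsics"],p["D"])[0][:,0]
def back(n,uv,z):
    p=P[n];q=cv2.undistortPoints(np.array(uv,float).reshape(-1,1,2),p["intrinsics"],p["D"])[:,0]
    d=np.c_[q,np.ones(len(q))]@p["R"];c=-p["R"].T@p["t"]
    return c+d*((z-c[2])/d[:,2])[:,None]
def w(T,l):
    c,s=np.cos(T[2]),np.sin(T[2]);l=np.array(l,float)
    return np.c_[T[0]+c*l[:,0]-s*l[:,1],T[1]+s*l[:,0]+c*l[:,1],l[:,2]]
def tl(T,X):
    c,s=np.cos(T[2]),np.sin(T[2]);d=np.array(X)[:,:2]-T[:2]
    return np.c_[c*d[:,0]+s*d[:,1],-s*d[:,0]+c*d[:,1]]
E
python3 - <<'E'
from h import *
L=[(110,-132,74),(-110,-132,74),(-110,109,74),(110,109,74),(17,59,74),(-17,59,74)]
t=np.array([(567,118),(490,520),(45,428),(130,28),(192,208),(178,288)])/5+[284.6,109.6]
s=np.array([(218,50),(548,135),(415,425),(50,325),(232,310),(290,325)])/6+[249.6,149.6]
S=[(-110,-132,74),]
# side order: (110,-132),( -110,-132),(-110,109),(110,109),(17..),(-17..)
ft=least_squares(lambda T:(proj("top",w(T,L))-t).ravel(),[600,0,0]);fs=least_squares(lambda T:(proj("side",w(T,L))-s).ravel(),[600,0,0])
for f in(ft,fs):print(f.x.round(3),f.fun.round(1))
T=(ft.x);print(repr(T))
sc=np.array([(366,269),(298,368),(413,400)])/5+[284.6,109.6]
ss=np.array([(314,192),(392,247),(437,174)])/6+[249.6,149.6]
a=back("top",sc,71);b=back("side",ss,71)
print(a.round(1),tl(T,a).round(1),tl(fs.x,b).round(1))
print("adapter/ferrule top-cam if z=34/25 , z=0:")
tt=np.array([(322,172),(445,192)])/5+[284.6,109.6]
print(tl(T,back("top",tt,92)).round(1))
print("side feet",tl(fs.x,back("side",np.array([(224,224),(258,148)])/6+[249.6,149.6],62)).round(1))
print("side tops",tl(fs.x,back("side",np.array([(222,182)])/6+[249.6,149.6],96)).round(1),tl(fs.x,back("side",np.array([(265,120)])/6+[249.6,149.6],87)).round(1))
E
```

```text
[ 5.44092e+02 -1.85350e+01 -1.91000e-01] [ 1.9 -0.5  0.9  0.8 -0.3  0.7 -0.2 -0.4 -1.3  1.4 -1.1 -2. ]
[ 5.46894e+02 -1.79260e+01 -1.88000e-01] [-0.3 -0.8  1.  -1.1  0.1  1.6 -0.8  0.8  0.2 -0.6 -0.1 -0.5]
array([ 5.44092426e+02, -1.85353835e+01, -1.90915792e-01])
[[544.8 -59.3  71. ]
 [492.  -24.   71. ]
 [475.8 -84.5  71. ]] [[  8.4 -39.9]
 [-50.1 -15.2]
 [-54.5 -77.7]] [[  7.7 -39.5]
 [-50.6 -14.2]
 [-55.6 -76.6]]
adapter/ferrule top-cam if z=34/25 , z=0:
[[ 50.6  -6.6]
 [ 53.  -71.2]]
side feet [[ 51.7  -6.1]
 [ 56.5 -69.5]]
side tops [[50.8 -8.5]] [[ 50.5 -70.5]]
```

```bash
cat >> h.py <<'E'
from scipy.spatial.transform import Rotation as Ro
T0=np.array([545.5,-18.2,-.1895])
Rg=np.c_[[np.sin(T0[2]),-np.cos(T0[2]),0],[-np.cos(T0[2]),-np.sin(T0[2]),0],[0,0,-1]]
def move(lx,ly,z):
    s=arm.read_state();R=Ro.from_quat(s["ee_rot"]).as_matrix()
    d=R.T@(w(T0,[(lx,ly,z)])[0]-s["position"])
    print("shift",d.round(1),"turn",Ro.from_matrix(R.T@Rg).as_rotvec().round(3))
def where():
    s=arm.read_state();print("tray",tl(T0,[s["position"]]).round(1),"z",s["position"][2].round(1),"F",s["contact_force"].round(1),"w",round(s["gripper_width"],1),s["clock"])
E
python3 -c "
from h import *
move(8,-76,150)"
```

```text
shift [-480.4  362.5   81. ] turn [ 2.000e-03  1.000e-03 -1.056e+00]
```

Request:
{"method": "servo_tool", "body": {"rows": [[[10,-480,362,81,0,0,-1.056],[10,-480,362,81,0,0,-1.056],[10,-480,362,81,0,0,-1.056],[10,-480,362,81,0,0,-1.056],[10,-480,362,81,0,0,-1.056],[10,-480,362,81,0,0,-1.056],[10,-480,362,81,0,0,-1.056],[10,-480,362,81,0,0,-1.056],[10,-480,362,81,0,0,-1.056],[10,-480,362,81,0,0,-1.056]]]}}

```text
clock: 1.35
position: [539.8, -93.1, 149.6]
ee_rot: [-0.638, 0.77, 0.0, -0.0]
contact_force: [0.7, -0.7, 0.3]
gripper_width: 10.0
grasp_force: 0.0
```

Request:
{"method": "servo_tool", "body": {"rows": [[[10,0,0,0,0,0,0],[10,0,0,0,0,0,0]]]}}

```text
clock: 1.6
position: [538.3, -95.6, 149.9]
ee_rot: [-0.637, 0.771, 0.0, -0.001]
contact_force: [0.6, -0.6, 0.5]
gripper_width: 9.9
grasp_force: 0.0
```

```bash
python3 -c "
from h import *
where();move(8,-76,66)"
```

```text
tray [[  7.6 -77.4]] z 149.9 F [ 0.6 -0.6  0.5] w 9.9 1.6
shift [-1.4 -0.6 83.9] turn [ 0.001 -0.     0.001]
```

Request:
{"method": "servo_tool", "body": {"rows": [[[10,-1,0,40,0,0,0],[10,-1,0,65,0,0,0],[10,-1,0,78,0,0,0],[10,-1,0,83,0,0,0],[10,-1,0,83,0,0,0]]]}}

```text
clock: 2.22
position: [539.4, -94.9, 67.9]
ee_rot: [-0.637, 0.771, -0.0, 0.0]
contact_force: [0.4, -0.4, -0.6]
gripper_width: 10.0
grasp_force: 0.0
```

```bash
python3 - <<'E'
from h import *
where()
a=arm.get_image("top")[110:220,285:410,::-1];b=arm.get_image("side")[145:245,245:355,::-1]
a=cv2.resize(a,(500,440),interpolation=2);b=cv2.resize(b,(484,440),interpolation=2)
cv2.imwrite("pics/a.png",np.hstack([a,b])[:,:800] if 0 else cv2.resize(np.hstack([a,b]),(800,358)))
E
```

```text
tray [[  8.5 -76.5]] z 67.9 F [ 0.4 -0.4 -0.6] w 10.0 2.225
```

View pics/a.png

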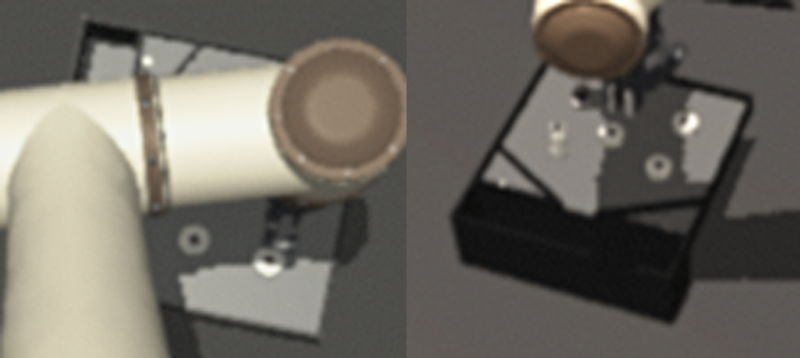

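Request:
{"method": "servo_tool", "body": {"rows": [[[5,0,0,1.5,0,0,0],[5,-8,0,1.5,0,0,0],[5,-16,0,1.5,0,0,0],[5,-28,1,1.5,0,0,0],[5,-40,2.5,1.5,0,0,0],[5,-52,4,1.5,0,0,0],[5,-64,5.5,1.5,0,0,0],[5,-76,7,1.5,0,0,0],[5,-86,8.5,1.5,0,0,0],[5,-92,8.5,1.5,0,0,0]]]}}

```text
clock: 3.58
position: [548.1, -1.9, 65.8]
ee_rot: [-0.637, 0.771, 0.0, -0.0]
contact_force: [0.0, -0.3, -0.1]
gripper_width: 4.9
grasp_force: 0.1
```

```bash
python3 - <<'E'
from h import *
where();move(0,43,66.5)
b=arm.get_image("side")[145:245,245:355,::-1]
cv2.imwrite("pics/b.png",cv2.resize(b,(660,600),interpolation=2))
E
```

```text
tray [[-0.6 16.5]] z 65.8 F [ 0.  -0.3 -0.1] w 4.9 3.575
shift [-26.5  -0.6  -0.7] turn [ 0.    -0.     0.001]
```

View pics/b.png

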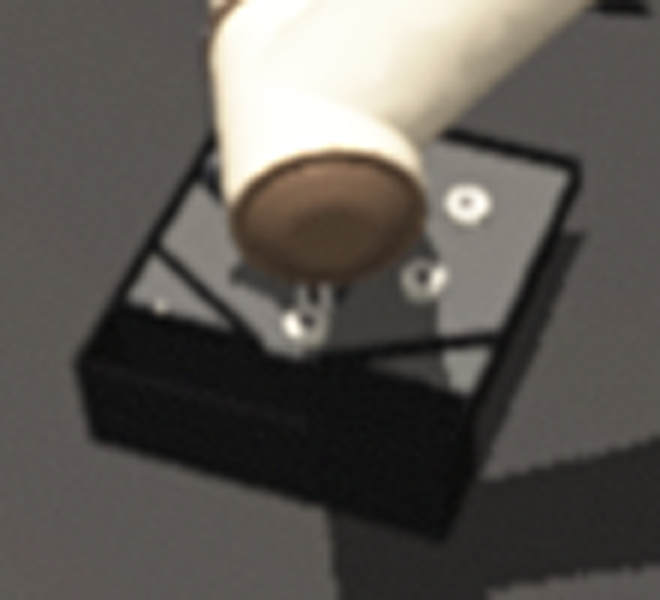

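```bash
python3 - <<'E'
from h import *
Ts=[546.9,-17.9,-.188]
print(tl(Ts,back("side",np.array([(300,322)])/6+[244.6,144.6],71)))
print((proj("side",w(Ts,[(17,58,62),(-17,58,62),(0,60,62)]))-[244.6,144.6])*6)
E
```

```text
[[ 2.79244413 40.01889713]]
[[265.71990498 348.953919  ]
 [321.46269492 364.30572956]
 [292.14135713 359.20480781]]
```

Request:
{"method": "servo_tool", "body": {"rows": [[[5,-7,0,0,0,0,0],[5,-14,0,0,0,0,0],[5,-20,0,0,0,0,0],[5,-25,0,0,0,0,0],[5,-28,0,0,0,0,0],[5,-28,0,0,0,0,0]]]}}

```text
clock: 4.38
position: [553.4, 25.1, 65.8]
ee_rot: [-0.637, 0.771, -0.0, 0.0]
contact_force: [0.3, 0.6, -0.9]
gripper_width: 4.8
grasp_force: 0.0
```

```bash
python3 - <<'E'
from h import *
where()
b=arm.get_image("side")[145:245,245:355,::-1]
cv2.imwrite("pics/c.png",cv2.resize(b,(660,600),interpolation=2))
E
```

```text
tray [[-0.4 44. ]] z 65.8 F [ 0.3  0.6 -0.9] w 4.8 4.375
```

View pics/c.png

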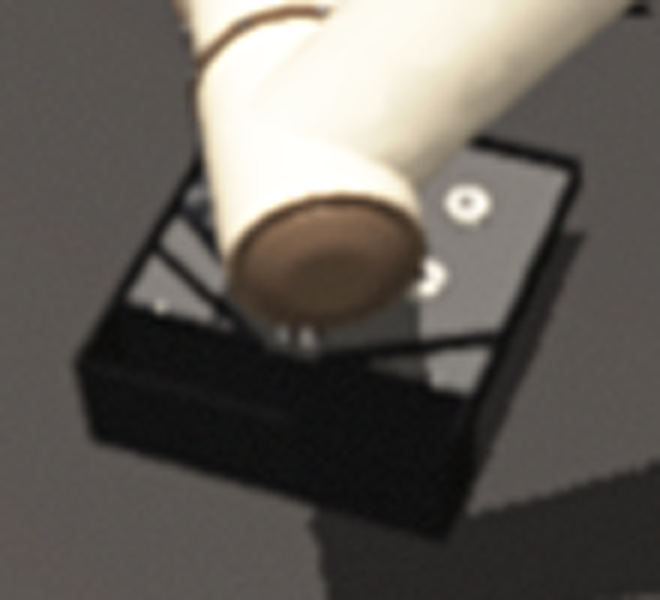

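No disc is left at the gate: the fingertips fill the gap at (297,340), and the other two discs are still at (467,203) and (428,277). So the first weight has dropped. Next is the disc at tray (-50,-15).

Request:
{"method": "servo_tool", "body": {"rows": [[[5,6,0,0,0,0,0],[0,8,0,-40,0,0,0],[0,30,40,-42,0,0,0],[0,59,80,-42,0,0,0],[0,59,82.5,-42,0,0,0],[0,59,82.5,-42,0,0,0],[0,59,82.5,-20,0,0,0],[0,59,82.5,-5,0,0,0],[0,59,82.5,0,0,0,0],[0,59,82.5,0,0,0,0]]]}}

```text
clock: 5.68
position: [461.9, -17.3, 65.6]
ee_rot: [-0.637, 0.771, -0.0, -0.0]
contact_force: [-0.4, 0.3, 1.1]
gripper_width: 0.2
grasp_force: 0.0
```

```bash
python3 - <<'E'
from h import *
where();move(-26.5,-15,66)
b=arm.get_image("side")[145:245,245:355,::-1]
cv2.imwrite("pics/d.png",cv2.resize(b,(660,600),interpolation=2))
E
```

```text
tray [[-82.3 -14.9]] z 65.6 F [-0.4  0.3  1.1] w 0.2 5.675
shift [  0.2 -55.8  -0.4] turn [ 0.    -0.     0.001]
```

View pics/d.png

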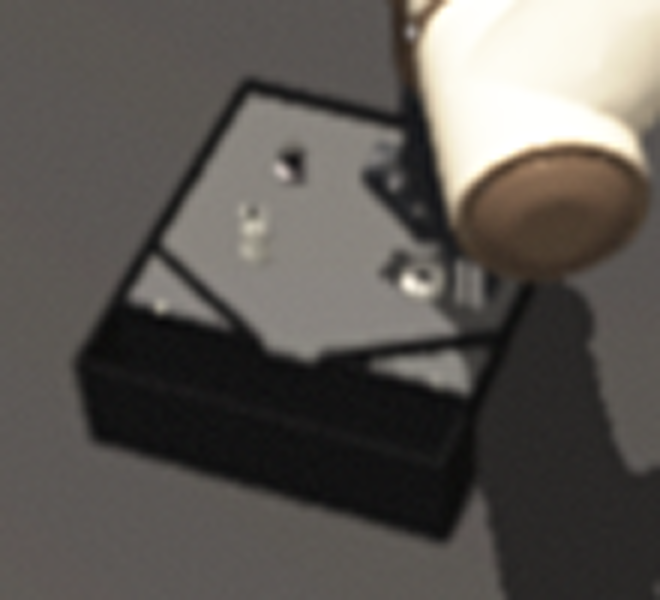

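The fingertips (470,285) stand just outside the disc (420,280). The first disc is off the deck, and the adapter and ferrule are untouched. Now I'll push it to the middle.

Request:
{"method": "servo_tool", "body": {"rows": [[[0,0,-8,0,0,0,0],[0,0,-16,0,0,0,0],[0,0,-25,0,0,0,0],[0,0,-34,0,0,0,0],[0,0,-43,0,0,0,0],[0,0,-50,0,0,0,0],[0,0,-55,0,0,0,0],[0,0,-55.5,0,0,0,0],[0,0,-50,0,0,0,0],[0,0,-46,-25,0,0,0]]]}}

```text
clock: 6.98
position: [504.1, -26.4, 89.4]
ee_rot: [-0.637, 0.771, 0.001, -0.002]
contact_force: [0.7, 0.1, 0.6]
gripper_width: 0.3
grasp_force: 0.0
```

Request:
{"method": "servo_tool", "body": {"rows": [[[5,10,0,-18,0,0,0],[5,37,-36,-18,0,0,0],[5,37,-36,-18,0,0,0]]]}}

```text
clock: 7.35
position: [535.8, -70.4, 109.1]
ee_rot: [-0.636, 0.771, -0.0, 0.001]
contact_force: [-0.3, 1.1, -0.2]
gripper_width: 4.7
grasp_force: 0.0
```

```bash
python3 - <<'E'
from h import *
where();move(0,-51,66)
b=arm.get_image("side")[145:245,245:355,::-1]
cv2.imwrite("pics/e.png",cv2.resize(b,(660,600),interpolation=2))
E
```

```text
tray [[  0.3 -53.1]] z 109.1 F [-0.3  1.1 -0.2] w 4.7 7.35
shift [-2.1  0.4 43.1] turn [-0.002  0.    -0.002]
```

View pics/e.png

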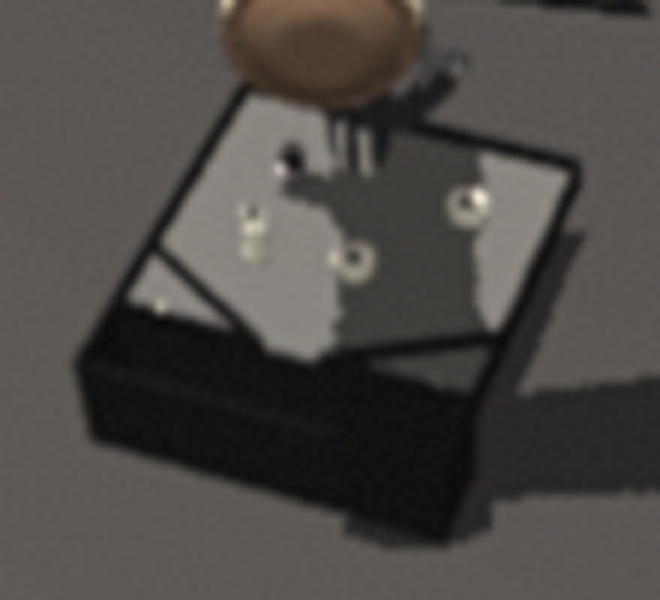

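The second disc is now at (352,260), in front of the fingertips; the third is at (468,203). The adapter (252,235) and ferrule (290,163) are unmoved.

```bash
python3 - <<'E'
from h import *
Ts=[546.9,-17.9,-.188]
print(tl(Ts,back("side",np.array([(352,260),(468,204)])/6+[244.6,144.6],71)))
E
```

```text
[[ -7.74291503 -13.26219769]
 [-56.16511089 -76.84114104]]
```

Request:
{"method": "servo_tool", "body": {"rows": [[[5,0,7,20,0,0,0],[5,0,7,36,0,0,0],[5,0,7,42.5,0,0,0],[5,-7,7,43,0,0,0],[5,-16,7,43,0,0,0],[5,-26,6,43,0,0,0],[5,-36,4.5,43,0,0,0],[5,-46,3,43,0,0,0],[5,-56,1,43,0,0,0],[5,-64,0,43,0,0,0]]]}}

```text
clock: 8.65
position: [547.2, -5.7, 65.8]
ee_rot: [-0.637, 0.771, -0.0, 0.0]
contact_force: [-0.1, -0.4, -0.0]
gripper_width: 4.7
grasp_force: 0.2
```

```bash
cat >> h.py <<'E'
def discs():
    "disc-like bright blobs seen by the side camera, in tray coords"
    b=arm.get_image("side")[145:245,245:355,::-1].copy()
    g=cv2.resize(b,(660,600),interpolation=2);c=cv2.cvtColor(g,cv2.COLOR_BGR2GRAY)
    n,_,st,ce=cv2.connectedComponentsWithStats((c>165).astype(np.uint8))
    for s,e in zip(st[1:],ce[1:]):
        if 200<s[4]<6000: print("blob",s,tl([546.9,-17.9,-.188],back("side",[e/6+[244.6,144.6]],71)).round(1))
    return g
E
python3 -c "
from h import *
where();move(0,44,66);cv2.imwrite('pics/f.png',discs())"
```

```text
tray [[-0.7 12.6]] z 65.8 F [-0.1 -0.4 -0. ] w 4.7 8.65
shift [-31.4  -0.7  -0.2] turn [-0.     0.     0.001]
blob [ 444  185   48   39 1444] [[-55.4 -77.2]]
blob [285 307  20  26 417] [[ 6.4 39. ]]
```

Request:
{"method": "servo_tool", "body": {"rows": [[[5,-7,0,0,0,0,0],[5,-14,0,0,0,0,0],[5,-21,0,0,0,0,0],[5,-28,0,0,0,0,0],[5,-32.5,0,0,0,0,0],[5,-32.5,0,0,0,0,0],[5,-26,0,0,0,0,0],[0,-24,0,-40,0,0,0],[0,10,30,-42,0,0,0],[0,40,40,-42,0,0,0]]]}}

```text
clock: 9.95
position: [498.3, -39.2, 108.3]
ee_rot: [-0.637, 0.771, 0.0, 0.0]
contact_force: [0.3, -0.3, 0.2]
gripper_width: -0.3
grasp_force: 0.0
```

```bash
python3 -c "
from h import *
where();move(-88,-77,66);cv2.imwrite('pics/g.png',discs())"
```

```text
tray [[-42.4 -29.5]] z 108.3 F [ 0.3 -0.3  0.2] w -0.3 9.95
shift [47.5 45.7 42.3] turn [0.    0.    0.001]
blob [243 220  21  16 233] [[ 56.7 -18.2]]
blob [277 405  29  19 387] [[-17.7 102.4]]
```

View pics/g.png

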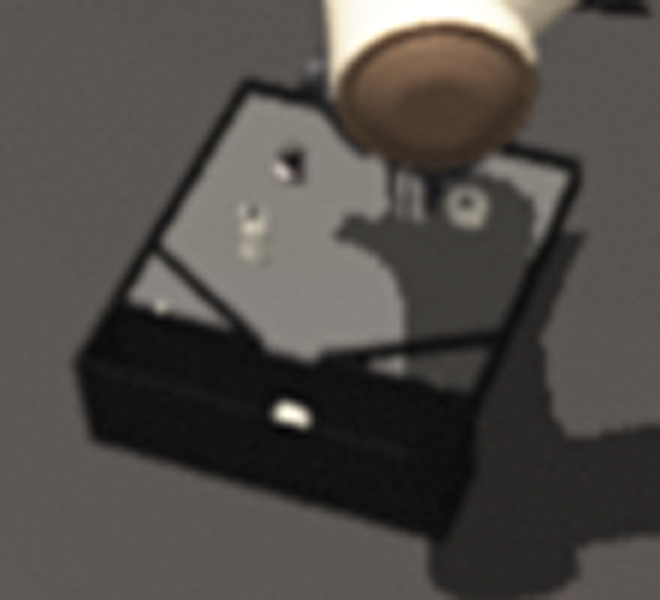

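The third disc is at (467,205). The second has dropped: its bright part at (292,413) shows over the edge of the slot's outer wall. I'll work out how high it lies.

```bash
python3 -c "
from h import *
Ts=[546.9,-17.9,-.188]
for z in (15,25,35,45,55,65): print(z,tl(Ts,back('side',np.array([(291,405),(291,414),(291,424)])/6+[244.6,144.6],z)).round(0).tolist())
im=arm.get_image('top');g=cv2.cvtColor(im,7)
n,_,st,ce=cv2.connectedComponentsWithStats((g[110:220,285:410]>195).astype(np.uint8))
for s,e in zip(st[1:],ce[1:]):
  if s[4]>3: print(s,[(z,tl(T0,back('top',[e+[285,110]],z)).round(0).tolist()) for z in (15,40,71)])
"
```

```text
15 [[5.0, 58.0], [3.0, 64.0], [0.0, 70.0]]
25 [[2.0, 65.0], [-1.0, 71.0], [-4.0, 77.0]]
35 [[-2.0, 72.0], [-5.0, 78.0], [-7.0, 84.0]]
45 [[-6.0, 79.0], [-8.0, 84.0], [-11.0, 91.0]]
55 [[-9.0, 86.0], [-12.0, 91.0], [-15.0, 98.0]]
65 [[-13.0, 93.0], [-15.0, 98.0], [-18.0, 105.0]]
[44 17  4  4 13] [(15, [[96.0, 51.0]]), (40, [[91.0, 50.0]]), (71, [[84.0, 49.0]])]
[60 31  5  5 12] [(15, [[64.0, -2.0]]), (40, [[59.0, -1.0]]), (71, [[54.0, -1.0]])]
[24 40  2  6  7] [(15, [[18.0, 94.0]]), (40, [[14.0, 92.0]]), (71, [[10.0, 90.0]])]
[  19   40   48   45 1380] [(15, [[-29.0, 42.0]]), (40, [[-32.0, 41.0]]), (71, [[-35.0, 40.0]])]
[  0  50  19  60 756] [(15, [[-91.0, 123.0]]), (40, [[-93.0, 121.0]]), (71, [[-94.0, 118.0]])]
```

Request:
{"method": "servo_tool", "body": {"rows": [[[0,0,42,0,0,0,0],[0,30,42,0,0,0,0],[0,47.5,42,0,0,0,0],[0,47.5,42,0,0,0,0],[0,47.5,42,20,0,0,0],[0,47.5,42,36,0,0,0],[0,47.5,42,42.3,0,0,0],[0,47.5,42,42.3,0,0,0]]]}}

```text
clock: 11.05
position: [450.1, -76.7, 65.3]
ee_rot: [-0.637, 0.771, 0.0, -0.0]
contact_force: [0.1, -0.1, 0.1]
gripper_width: 0.1
grasp_force: 0.0
```

```bash
python3 -c "
from h import *
where();move(-20,-77,66);discs()"
```

```text
tray [[-82.7 -75.4]] z 65.3 F [ 0.1 -0.1  0.1] w 0.1 11.05
shift [  1.6 -62.7  -0.7] turn [ 0.001 -0.     0.001]
blob [242 220  23  17 293] [[ 56.6 -18.1]]
blob [277 404  30  20 413] [[-17.8 102.5]]
```

Request:
{"method": "servo_tool", "body": {"rows": [[[0,1.5,-8,0,0,0,0],[0,1.5,-16,0,0,0,0],[0,1.5,-25,0,0,0,0],[0,1.5,-34,0,0,0,0],[0,1.5,-43,0,0,0,0],[0,1.5,-52,0,0,0,0],[0,1.5,-58,0,0,0,0],[0,1.5,-61.5,0,0,0,0],[0,1.5,-61.5,0,0,0,0],[0,1.5,-54,0,0,0,0]]]}}

```text
clock: 12.35
position: [502.5, -88.5, 65.5]
ee_rot: [-0.637, 0.771, -0.0, 0.0]
contact_force: [-0.5, -0.7, 0.2]
gripper_width: 0.2
grasp_force: 0.0
```

Request:
{"method": "servo_tool", "body": {"rows": [[[5,0,2,-43,0,0,0],[5,31,2,-43,0,0,0],[5,31,-27,-43,0,0,0],[5,31,-27,-43,0,0,0]]]}}

```text
clock: 12.85
position: [524.1, -124.4, 108.7]
ee_rot: [-0.637, 0.771, -0.0, 0.0]
contact_force: [-0.4, -0.6, 0.1]
gripper_width: 5.0
grasp_force: 0.0
```

```bash
python3 -c "
from h import *
where();move(0,-108,66);discs()
im=arm.get_image('side');c=cv2.cvtColor(im,7)
# disc ring template search around deck middle
uv=proj('side',w([546.9,-17.9,-.188],[(0,-77,71)]))[0].round().astype(int);print(uv)
p=c[uv[1]-8:uv[1]+9,uv[0]-10:uv[0]+11];print(p)"
```

```text
tray [[  -1.  -108.3]] z 108.7 F [-0.4 -0.6  0.1] w 5.0 12.85
shift [-0.3 -0.9 42.7] turn [-0.001  0.    -0.   ]
blob [243 219  22  18 296] [[ 56.5 -18.1]]
blob [277 404  30  20 414] [[-17.8 102.5]]
[308 175]
[[102  96  80  70  68  64  64  64  65  65  65  64  61  57  50  47  43  36
   31  25  20]
 [133 131 113 104  98  81  70  64  64  62  65  65  65  66  64  62  63  58
   52  47  42]
 [139 139 136 135 131 114 100  79  65  64  63  65  65  63  66  65  66  65
   63  63  61]
 [139 138 139 141 139 137 132 110  82  65  62  63  64  64  63  66  64  66
   66  64  65]
 [139 137 137 138 139 139 140 133 110  79  69  68  65  62  62  65  64  65
   65  65  64]
 [139 140 137 137 138 138 139 140 130 105  95  94  85  71  64  63  66  65
   64  63  65]
 [139 137 137 139 136 137 139 143 141 126 114 113 112  98  71  63  65  65
   64  65  64]
 [138 139 138 139 137 137 145 169 158 129  95  93 126 127  90  65  64  64
   64  65  63]
 [138 137 139 138 138 135 154 191 170 132  91  88 130 139  98  68  62  65
   64  63  65]
 [139 138 137 137 137 135 148 174 164 147 126 124 138 132  90  64  65  66
   63  64  64]
 [137 138 138 137 136 138 139 144 142 145 143 142 139 115  78  65  63  64
   64  64  64]
 [137 138 137 139 137 138 136 131 118 120 128 127 112  88  69  63  64  65
   64  64  67]
 [137 138 139 137 138 139 136 118  87  84  95  93  75  65  62  63  64  65
   65  63  64]
 [138 137 138 137 138 140 135 114  76  64  68  68  63  63  65  66  65  65
   64  66  65]
 [137 138 137 137 138 139 136 110  78  63  62  65  63  63  64  63  63  64
   64  65  64]
 [138 138 137 139 139 141 134  97  68  63  63  64  65  65  63  65  65  64
   64  63  65]
 [138 138 136 137 138 140 134  94  65  62  64  66  64  65  63  64  65  65
   64  64  66]]
```

Request:
{"method": "servo_tool", "body": {"rows": [[[5,0,-1.5,20,0,0,0],[5,0,-1.5,36,0,0,0],[5,0,-1.5,42.5,0,0,0],[5,-8,-1.5,42.7,0,0,0],[5,-16,-1.5,42.7,0,0,0],[5,-27,-1.5,42.7,0,0,0],[5,-38,-1.5,42.7,0,0,0],[5,-49,-1.5,42.7,0,0,0],[5,-60,-1.5,42.7,0,0,0],[5,-70,-1.5,42.7,0,0,0]]]}}

```text
clock: 14.2
position: [538.1, -54.8, 65.8]
ee_rot: [-0.637, 0.771, -0.0, -0.0]
contact_force: [0.1, 1.3, 1.5]
gripper_width: 5.0
grasp_force: 0.2
```

Request:
{"method": "servo_tool", "body": {"rows": [[[5,-9,0,0,0,0,0],[5,-18,0,0,0,0,0],[5,-27,0,0,0,0,0],[5,-36,0,0,0,0,0],[5,-45,0,0,0,0,0],[5,-50,0,0,0,0,0],[5,-50,0,0,0,0,0]]]}}

```text
clock: 15.08
position: [547.4, -6.1, 65.8]
ee_rot: [-0.637, 0.771, 0.0, 0.0]
contact_force: [-0.1, -0.6, 0.7]
gripper_width: 4.8
grasp_force: 0.0
```

```bash
python3 -c "
from h import *
where();move(0,44,66);discs()"
```

```text
tray [[-0.4 12.2]] z 65.8 F [-0.1 -0.6  0.7] w 4.8 15.075
shift [-31.8  -0.4  -0.2] turn [-0.     0.     0.001]
blob [285 305  20  31 477] [[ 6.2 39.5]]
blob [277 405  29  19 389] [[-17.8 102.5]]
```

Same position as the second weight had at this stage. I'll push it through, then back off, lift and retreat.

Request:
{"method": "servo_tool", "body": {"rows": [[[5,-7,0,0,0,0,0],[5,-14,0,0,0,0,0],[5,-21,0,0,0,0,0],[5,-28,0,0,0,0,0],[5,-33,0,0,0,0,0],[5,-33,0,0,0,0,0],[5,-26,0,0,0,0,0],[5,-24,0,-40,0,0,0],[5,-10,0,-90,0,0,0],[5,40,0,-120,0,0,0]]]}}

```text
clock: 16.38
position: [541.0, -45.7, 188.5]
ee_rot: [-0.638, 0.77, -0.001, 0.002]
contact_force: [0.8, -0.3, -0.6]
gripper_width: 4.9
grasp_force: 0.0
```

Request:
{"method": "servo_tool", "body": {"rows": [[[5,50,50,-10,0,0,0],[5,100,80,-20,0,0,0],[5,150,80,-20,0,0,0],[5,200,80,-20,0,0,0],[5,200,80,-20,0,0,0],[5,200,80,-20,0,0,0]]]}}

```text
clock: 17.12
position: [423.1, -227.4, 205.6]
ee_rot: [-0.637, 0.771, 0.0, -0.0]
contact_force: [0.7, -0.3, -0.2]
gripper_width: 5.0
grasp_force: 0.0
```

```bash
python3 -c "
from h import *
where();cv2.imwrite('pics/h.png',discs())
im=arm.get_image('top');g=cv2.cvtColor(im,7)[110:220,285:410]
o=cv2.cvtColor(cv2.imread('pics/top0.png'),6)[110:220,285:410]
n,_,st,ce=cv2.connectedComponentsWithStats((g>185).astype(np.uint8))
for s,e in zip(st[1:],ce[1:]):
  if s[4]>3: print(s,tl(T0,back('top',[e+[285,110]],20)).round(0).tolist())
d=(abs(g.astype(int)-o)>30).astype(np.uint8)
n,_,st,ce=cv2.connectedComponentsWithStats(d)
for s,e in zip(st[1:],ce[1:]):
  if s[4]>4: print('chg',s,tl(T0,back('top',[e+[285,110]],62)).round(0).tolist())
"
```

```text
tray [[ -80.8 -228.5]] z 205.6 F [ 0.7 -0.3 -0.2] w 5.0 17.125
blob [242 219  24  19 344] [[ 56.5 -18. ]]
blob [268 400  41  24 725] [[-15.8 101.1]]
[44 17  4  4 13] [[95.0, 51.0]]
[60 32  3  4  9] [[61.0, -1.0]]
[ 22  44  14  11 109] [[1.0, 79.0]]
[  62   50   63   60 3079] [[-47.0, -113.0]]
[ 16  55  16  32 281] [[-64.0, 81.0]]
[ 30  66  13  24 135] [[-80.0, 43.0]]
[42 72  6 14 19] [[-69.0, 21.0]]
[47 87  3  4  6] [[-95.0, 6.0]]
[52 86  4  7  7] [[-92.0, -10.0]]
chg [23 45 13 10 97] [[-5.0, 76.0]]
chg [  54   49   71   61 3355] [[-53.0, -104.0]]
chg [70 49  7  4 20] [[16.0, -40.0]]
chg [26 55  5  1  5] [[-20.0, 75.0]]
chg [81 79  3  2  6] [[-55.0, -78.0]]
```

Request:
{"method": "servo_tool", "body": {"rows": [[[5,0,0,0,0,0,0],[5,0,0,0,0,0,0],[5,0,0,0,0,0,0],[5,0,0,0,0,0,0]]]}}

```text
clock: 17.73
position: [423.7, -227.0, 205.8]
ee_rot: [-0.637, 0.771, -0.0, 0.0]
contact_force: [0.9, -0.4, 0.2]
gripper_width: 4.9
grasp_force: 0.0
```

```bash
python3 -c "
from h import *
where();discs();print(arm.job_done())"
```

```text
tray [[ -80.2 -228. ]] z 205.8 F [ 0.9 -0.4  0.2] w 4.9 17.725
blob [242 219  24  19 342] [[ 56.5 -18. ]]
blob [268 400  41  24 724] [[-15.8 101.1]]
the job is handed in; nothing more can be done
None
```

I swept all three weights one at a time through the gate into the slot and handed the job in at about 17.7 s with the hand clear; hand-in gave no verdict, the last images show no weight left at the gate and the adapter still in place, and I did not recheck the ferrule after the final push.

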